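Unstack the sanded walnut drawer parts into their finishing trays

TASK

The sanded walnut drawer parts are stacked on two strips: take the stack apart from the top and lay each part in the plywood finishing tray made to its outline (knob in the round one, foot block in the square one, drawer side in the medium one, drawer front in the long one). Each must end flat on its tray's floor, inside the stops, same side up as it is now; set the parts down without dropping or tipping any.

Things in the scene. Friction and masses are not known exactly. Their poses are not given: they have to be found in the camera images.
- knob: turned drawer knob, on top of the stack, standing on its foot: round head 38 mm in diameter from 16 to 29 mm above the origin, narrower neck (26 mm) at 10 mm, foot 34 mm in diameter, 32 mm high in all, about 30 g. Origin: centre of its underside; round, so its yaw does not matter, z up. Bare brown walnut, loose.
- foot_block: square furniture foot, second from the top: 48 x 48 mm, 22 mm thick, about 40 g. Origin: centre of its underside; x and y along its sides, z up. Bare brown walnut, loose.
- drawer_side: drawer side, third from the top: a board 96 mm (x) x 46 mm (y) x 16 mm thick, with a groove 14 mm wide and 4 mm deep along the middle of its upper face, about 50 g. Origin: centre of its underside; x along its length, z up. Bare brown walnut, loose.
- drawer_front: drawer front, lowest of the stack: a plain board 140 mm (x) x 50 mm (y) x 18 mm thick, about 85 g. At the start it lies on two fixed pale strips, 10 mm high, 20 mm wide and 80 mm long, crossing under it near its ends (45 mm either side of its middle); its underside is then 10 mm above the bench and free around its middle. Origin: centre of its underside; x along its length, z up. Bare brown walnut, loose.
- tray_long: longest plywood tray, 172 x 82 mm outside, with a pocket of 156 x 66 mm between four low pale L-shaped corner stops, 6 mm high and 8 mm thick, each running 20 mm along both edges from its corner; the edges between are open. Floor of the tray 6 mm above its origin, tops of the stops 12 mm. Origin: centre of its underside, on the bench; x along its length, z up. Fixed to the bench.
- tray_medium: middle-sized oblong plywood tray, 128 x 78 mm outside, with a pocket of 112 x 62 mm between four low pale L-shaped corner stops, 6 mm high and 8 mm thick, each running 20 mm along both edges from its corner; the edges between are open. Floor of the tray 6 mm above its origin, tops of the stops 12 mm. Origin: centre of its underside, on the bench; x along its length, z up. Fixed to the bench.
- tray_square: square plywood tray, 80 x 80 mm outside, with a pocket of 64 x 64 mm between four low pale L-shaped corner stops, 6 mm high and 8 mm thick, each running 20 mm along both edges from its corner; the edges between are open. Floor of the tray 6 mm above its origin, tops of the stops 12 mm. Origin: centre of its underside, on the bench; x along a side, z up. Fixed to the bench.
- tray_round: round plywood tray, 74 mm in diameter, with a closed pale ring around its pocket, 56 mm in diameter inside and 6 mm high. Floor of the tray 6 mm above its origin, top of the ring 12 mm. Origin: centre of its underside, on the bench; z up. Fixed to the bench.
Things that resemble listed ones, but are neither listed nor needed, are in the scene too. What is shaped like the drawer_side but purple or yellow is not meant. What is shaped like the drawer_front but black is not meant.

How it is judged:
At the end, for the whole second after the job is handed in: Each of the four parts lies in its own tray: centre within 14 mm of the tray's centre, underside within 3 mm of the tray's floor height, level within 0.08 rad, the two oblong boards along their trays within 0.3 rad; all at rest and released (horizontal distance between knob and tray_round below 0.014 m and z of knob in the frame of tray_round between 0.003 and 0.009 m and angle between each of knob, foot_block, drawer_side, drawer_front's own z axis and vertical below 0.08 rad and linear speed of each of knob, foot_block, drawer_side, drawer_front below 0.02 m/s and contact force between each of knob, foot_block, drawer_side, drawer_front and the fingers below 0.05 N and horizontal distance between foot_block and tray_square below 0.014 m and z of foot_block in the frame of tray_square between 0.003 and 0.009 m and horizontal distance between drawer_side and tray_medium below 0.014 m and z of drawer_side in the frame of tray_medium between 0.003 and 0.009 m and angle between the x axis of drawer_side and the x axis of tray_medium, either way round below 0.3 rad and horizontal distance between drawer_front and tray_long below 0.014 m and z of drawer_front in the frame of tray_long between 0.003 and 0.009 m and angle between the x axis of drawer_front and the x axis of tray_long, either way round below 0.3 rad); the robot touches nothing.
It fails at once if a part is dropped (moves faster than 0.7 m/s with no finger touching it) ((linear speed of knob above 0.7 m/s and contact force between knob and the fingers below 0.05 N) or (linear speed of foot_block above 0.7 m/s and contact force between foot_block and the fingers below 0.05 N) or (linear speed of drawer_side above 0.7 m/s and contact force between drawer_side and the fingers below 0.05 N) or (linear speed of drawer_front above 0.7 m/s and contact force between drawer_front and the fingers below 0.05 N)).
It fails at once if a part is tipped by more than 0.7 rad (angle between any of knob, foot_block, drawer_side, drawer_front's own z axis and vertical above 0.7 rad).
It also fails if it takes over 112 s, if anything falls off the work surface, if the arm or the gripper's body presses on something with over 40 N, if the wrist force passes 120 N, or if a joint passes its speed limit or range.

ROBOT

A 6-joint arm with a two-finger parallel gripper is mounted at the origin on the work surface. World frame = base frame: x ahead of the robot, y to its left, z up, the work surface at z = 0. Lengths are in m, angles in rad, forces in N, time in s.
With the tool pointing down it reaches from about 0.275 to 0.725 m from the base axis. Payload 15.9 kg.
Tool frame: the origin (TCP) lies on the centre line of the jaws, within the pads' length; the fingertips stand ctrl.tcp_to_tips ahead of it and the grasp point (between the pads) is the TCP (ctrl.tcp_to_tips is the distance from the TCP to the fingertips, in m); z points along the fingers, y is the direction in which the jaws open and shut (so a half turn about z gives the same grasp; the last joint's range is limited). The gripper opens to 85 mm and grips with 20 to 120 N. Pads are 22 mm wide; open, the fingers measure 114 mm over their backs; the gripper's body (76 mm by 85 mm) begins 54 mm behind the grasp point. The pads swing forward as they close: fully open they stand 13 mm farther back than shut.
Start: joints at [-1.175, 0.213, -0.034, 1.323, 0, 1.571], TCP at [0.193, -0.461, 0.25] pointing down, gripper open.
Joint ranges: [-2.98, 2.98], [-0.74, 1.72], [-1.14, 1.35], [-2.1, 2.04], [-1.57, 1.44], [-3.14, 3.14]. Speed limits (rad/s): [1.89, 1.89, 2.39, 2.57, 3.14, 3.14].

INTERFACE

Orientations are given as a 3x3 rotation matrix whose columns are the frame's x, y, z axes.
In Python, from bench import status, camera, camera_model, ctrl gives the robot as it stands. The module is installed in compiled form; this text tells all that it offers.
- The arm moves only by the tool servo_tool, never from a script. Its argument "series" is a list of rows, each a list of 6 numbers: the shift along the tool's x, y, z in m, then the turn, a rotation vector about the tool's x, y, z in degrees. A call has 1 to 12 rows; each row is the pose to reach, as a shift and turn from the pose measured when the call began, along the tool's axes at that moment; what a row does not reach only later rows make up. A row lasts 1/8 s, in which the tool goes at most 62.5 mm and 10.7 degrees, less where a joint would pass 70% of its speed; a pose out of reach is approached as far as the arm can. A call with a gripper value outside its range is refused whole. "grip" is the opening in per cent of the stroke, from 0 (shut) to 100 (fully open), set as the call begins (left out, the last holds). The fingers move at their own pace and stop on an object; the grip force is fixed at half the most. Time passes only in rows, so rows that repeat a pose let the fingers close. It gives the time, the measured TCP pose, the force and the opening at its end, in the units of the state.
- status.get_obs(): the state, without advancing time (a new reading comes with each control period).
- camera(name): name is "scene" or "top" or "wrist"; returns (picture, depth): 400x640x3 uint8, red, green, blue; 400x640 float32, m along the optical axis (not along the pixel's ray), 0 where there is no reading.
- camera_model(name): a dict with "vertical_fov" (degrees; the focal length in pixels is half the picture's height over the tangent of half this angle, whatever the lens; pixels are square), "cx", "cy" (the principal point, pixels), "distortion" ([k1, k2, p1, p2, k3] as OpenCV has them; the pictures are not rectified), "R" (3x3) and "t" (3): a world point X has camera coordinates R X + t; the wrist camera has in their place "mount" (4x4, takes a point from camera to tool coordinates, whose origin is the TCP and whose axes are the flange's). Camera axes: x right, y down, z forward; pixel columns grow to the right and rows downward; lengths in m; the calibration is good to about 2 mm. A picture is of the moment at which its call begins: read the wrist's pose just before it. camera_model takes no time and is no camera call.
- ctrl.close_job(): hands the job in, once; it reports no verdict.
The state is a dict: "t": time; "joint_positions": joint angles; "joint_velocities": joint speeds; "joint_torque": joint torques, N m; "tool_pos": TCP position; "tool_rot": TCP orientation; "contact_force": force on the tool from outside, world axes, zero at the start; "wrist_torque": the same for the moment, N m; "grip_width": opening from 0.0 (shut) to 1.0 (fully open).
Only numpy, scipy, OpenCV 4.12 (cv2) and the standard library are available. Lean on these libraries where they do the work, as an engineer would, in place of code of your own. Each camera call takes 0.05 s, during which the arm holds its last target. There are 200 camera calls.

## Working session

There is one attempt and no reset: what is moved stays moved. The work goes in short steps, Python scripts to look and compute and a tool call to move; the robot and the scene stay as the last step left them, time stands still between calls to the robot, and variables do not carry over. Pictures are saved under pics/ and viewed, about 12 in all and at most 16, crops included, and the job is handed in when it is done.

Besides the shell and the picture viewer there is one more tool, called after ">>>" by a JSON object that holds its "method" and its "body". servo_tool: Moves the arm, as the interface text tells. Its arguments: {"type":"object","properties":{"series":{"type":"array","items":{"type":"array","items":{"type":"number"}}},"grip":{"type":"number"}},"required":["series"]}

```bash
mkdir -p pics; cat > h.py <<'E'
import numpy as np, cv2
from bench import status, camera, camera_model, ctrl
def K(m):
    f=200/np.tan(np.radians(m["vertical_fov"])/2)
    return np.array([[f,0,m["cx"]],[0,f,m["cy"]],[0,0,1.]])
def ext(name,obs=None):
    m=camera_model(name)
    if name!="wrist": 
        R=np.array(m["R"]);return m,R.T,-R.T@np.array(m["t"])
    M=np.array(m["mount"]);R=np.array(obs["tool_rot"]);p=np.array(obs["tool_pos"])
    return m,R@M[:3,:3],R@M[:3,3]+p
def rays(name,px,obs=None):
    m,Rw,c=ext(name,obs)
    u=cv2.undistortPoints(np.array(px,float).reshape(-1,1,2),K(m),np.array(m["distortion"],float)).reshape(-1,2)
    return c,np.c_[u,np.ones(len(u))]@Rw.T
def onplane(name,px,z,obs=None):
    c,d=rays(name,px,obs); return c+d*((z-c[2])/d[:,2])[:,None]
def worldmap(name,dep,obs=None):
    v,u=np.mgrid[0:400,0:640]; c,d=rays(name,np.c_[u.ravel(),v.ravel()],obs)
    return (c+d*dep.reshape(-1,1)).reshape(400,640,3)
def save(n,im): cv2.imwrite("pics/"+n,im[:,:,::-1])
E
python3 - <<'E'
from h import *
o=status.get_obs(); print(o["t"],o["tool_pos"],o["tool_rot"],o["grip_width"],ctrl.tcp_to_tips)
for n in("top","scene"):
    im,d=camera(n); save(n+"0.png",im); np.savez(n+"0.npz",im=im,d=d); print(ext(n)[2], camera_model(n)["distortion"])
print(camera_model("wrist"))
E
```

```text
0.0 [ 0.19268539 -0.46105968  0.24983326] [[ 9.22674888e-01  3.85578656e-01 -3.89319185e-04]
 [ 3.85578852e-01 -9.22674371e-01  9.76815991e-04]
 [ 1.74245627e-05 -1.05139683e-03 -9.99999447e-01]] 1.0060536617317257 0.019
[ 0.37784111 -0.00840536  1.23503989] [-0.02037337  0.          0.          0.          0.        ]
[0.75260139 0.54772958 0.92862565] [-0.04637885  0.          0.          0.          0.        ]
{'vertical_fov': 67.06542566500345, 'cx': 323.99616188012357, 'cy': 197.11363675782027, 'distortion': array([-0.02845767,  0.        ,  0.        ,  0.        ,  0.        ]), 'mount': array([[-1.58176229e-04, -9.65453223e-01, -2.60576378e-01,
         6.45758218e-02],
       [ 9.99999878e-01, -2.74655335e-04,  4.10592355e-04,
         5.46826781e-04],
       [-4.67976405e-04, -2.60576282e-01,  9.65453149e-01,
        -1.22465183e-01],
       [ 0.00000000e+00,  0.00000000e+00,  0.00000000e+00,
         1.00000000e+00]])}
```

View pics/top0.png

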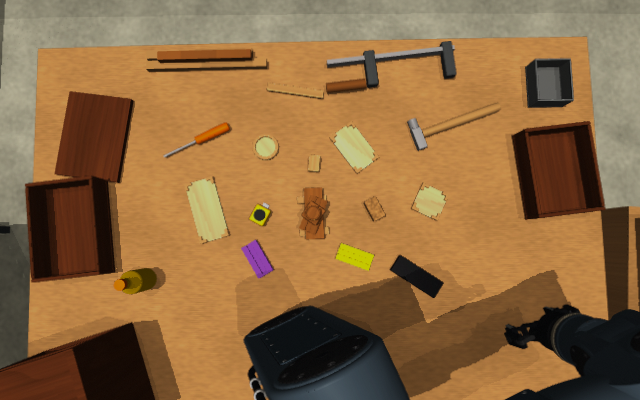

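View pics/scene0.png

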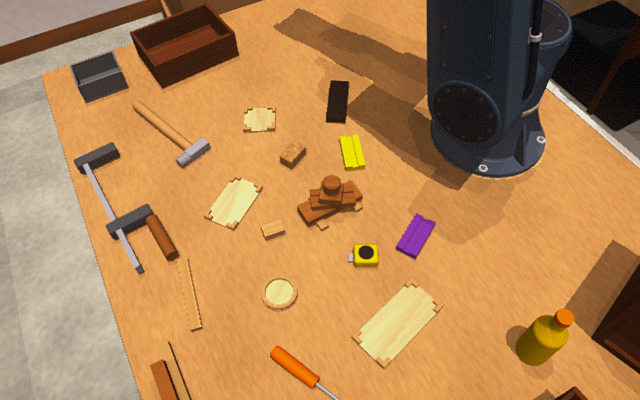

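The top view shows the stack at (314,213), and the trays: long (208,210), medium (354,147), square (429,201), round (266,147). Next I measure the trays by colour mask and the stack by depth layers.

```bash
python3 - <<'E'
from h import *
z=np.load("top0.npz"); im,d=z["im"],z["d"]; W=worldmap("top",d)
hsv=cv2.cvtColor(im,cv2.COLOR_RGB2HSV)
print("bench z",np.median(W[230:260,170:230,2]), "px m", 1.2/K(camera_model("top"))[0,0])
for n,(u,v) in dict(long=(208,210),med=(354,147),sq=(429,201),rnd=(266,147)).items():
    print(n,hsv[v,u],W[v,u])
    m=((hsv[:,:,2]>185)&(hsv[:,:,0]>17)&(hsv[:,:,0]<32)&(hsv[:,:,1]<150)).astype(np.uint8)
    w=np.zeros_like(m); w[v-45:v+45,u-40:u+40]=1
    c=max(cv2.findContours(m&w,0,2)[0],key=cv2.contourArea)
    P=onplane("top",c.reshape(-1,2),0.008)
    r=cv2.minAreaRect((P[:,:2]*1000).astype(np.float32)); b=cv2.boxPoints(r)
    e1,e2=b[1]-b[0],b[2]-b[1]; e=e1 if np.hypot(*e1)>np.hypot(*e2) else e2
    print(n,np.round(r[0],1),np.round(r[1],1),"long axis deg",np.degrees(np.arctan2(e[1],e[0]))%180)
print("zmap"); print(np.round(W[184:244:3,294:336:3,2]*1000).astype(int))
x=cv2.resize(im[170:260,260:400],None,fx=5.7,fy=5.7,interpolation=2); save("c1.png",x)
E
```

```text
bench z 0.00031975098599834606 px m 0.0026967067739656443
long [ 27 100 198] [0.46507309 0.29657343 0.00651929]
long [467.4 302.3] [170.6  80.8] long axis deg 15.525079
med [ 30  93 197] [ 0.63392753 -0.11283821  0.00498921]
med [ 634.  -112.9] [128.8  76.7] long axis deg 35.164413
sq [ 23 115 198] [ 0.47784329 -0.31696657  0.00447477]
sq [ 477.6 -318.8] [78.7 77.7] long axis deg 62.035976
rnd [ 25 106 198] [0.63905738 0.13394519 0.00515183]
rnd [636.9 134.5] [55.9 56.5] long axis deg 95.21028
zmap
[[   2   -1   -3   -2    1   -4    1    1    3    0    0    2    2    2]
 [  -1    0   -1    1    2    3    1   24   29   27    3   -3    0    0]
 [   6   -3 1235   -3   30   26   25   28   28   26    0   -3   -3   -4]
 [   0   -3   -2    3   31   28   28   27   26   29    0    0   -3   -1]
 [  -2    1    8   10   27   28   48   44   21   27    9    2   -1   -2]
 [   1    9    9    6   24   32   43   46   44   39    9   -2    1    5]
 [  -3    0    6    8   26   60   65   42   37   43   48   -2    1    3]
 [   0    1    3    1   27   67   92   67   62   42   44   -3    0   -1]
 [  -3   -2 
[... 164 characters left out ...]
6   99   97   99   63    0   -2   -1    5]
 [  -4   -2    3   42 1235   98   97   99   91   23   -4    0    0    1]
 [   1    2    0   42   48   65   66   70   67   31    0    1   -3   -3]
 [  -1    0   -3   41   45   40   50   65   44   24    3    0    4    0]
 [   1   -1   41   43   35   44   43   41   23   31   -5   -1    0   -2]
 [  -1    6   11   46   40   43   43   44   24   26    5   10   -2    2]
 [  -6    1   10    7   26   28   42   42   29   28   13   11    3    0]
 [  -1   -1   14    7   28   29   30   25   25   30   -4   -2    4   -1]
 [   4 1235    3   -1   31   27   27   24   25   23    2   -3    0    1]
 [   0   -1   -2    0    0   -1    5   -1    3   -1    0    5    0    0]]
```

View pics/c1.png

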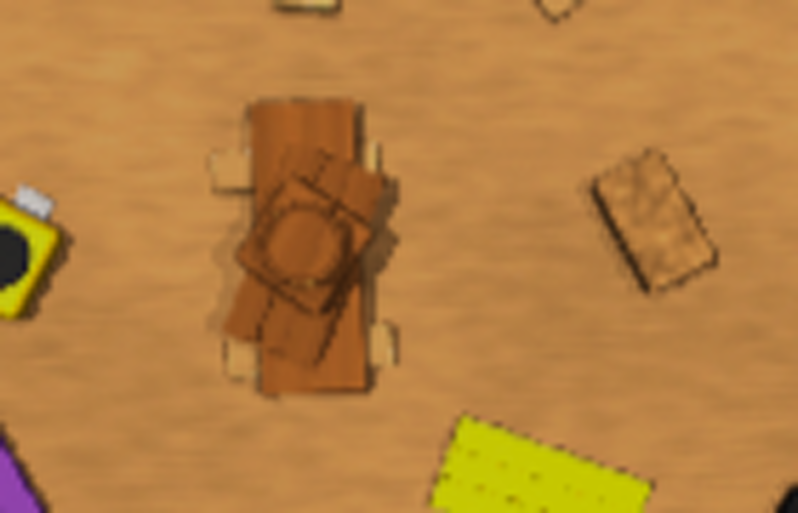

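The crop shows the front roughly along the image vertical, the side turned clockwise, the block turned about 35° and the knob at crop (305,243). I'll go above the stack and look with the wrist camera.

```bash
cat >> h.py <<'E'
def plan(x,y,z,yaw=None):
    "shift (mm) and turn (deg) in tool axes to put TCP at x,y,z, tool down, tool x at yaw (mod 180)"
    from scipy.spatial.transform import Rotation as Ro
    o=status.get_obs(); R=np.array(o["tool_rot"]); p=np.array(o["tool_pos"])
    cur=np.degrees(np.arctan2(R[1,0],R[0,0]))
    if yaw is None: yaw=cur
    yaw=cur+(yaw-cur+90)%180-90
    a=np.radians(yaw); T=np.array([[np.cos(a),np.sin(a),0],[np.sin(a),-np.cos(a),0],[0,0,-1.]])
    print("t",o["t"],"yaw",round(cur,1),"->",round(yaw,1),"q",np.round(o["joint_positions"],2),"pos",np.round(p,4),"shift m",np.round(R.T@(np.array([x,y,z])-p),4),"turn",np.round(Ro.from_matrix(R.T@T).as_rotvec(degrees=True),1))
E
python3 - <<'E'
from h import *
k=onplane("top",[(313.5,212.6)],.098)[0]; print(k)
plan(k[0],k[1],.26,0)
E
```

```text
[0.44646389 0.00328599 0.098     ]
t 0.1 yaw 22.7 -> 0.0 q [-1.17  0.21 -0.03  1.32 -0.    1.57] pos [ 0.1927 -0.4611  0.2499] shift m [ 0.4132 -0.3306 -0.0098] turn [-0.1  0.  22.7]
```

>>> {"method": "servo_tool", "body": {"series": [[0.06, -0.05, -0.01, 0, 0, 4], [0.12, -0.1, -0.01, 0, 0, 8], [0.17, -0.135, -0.01, 0, 0, 12], [0.22, -0.175, -0.01, 0, 0, 16], [0.27, -0.215, -0.01, 0, 0, 20], [0.315, -0.25, -0.01, 0, 0, 22.7], [0.355, -0.285, -0.01, 0, 0, 22.7], [0.39, -0.31, -0.01, 0, 0, 22.7], [0.413, -0.33, -0.01, 0, 0, 22.7], [0.413, -0.33, -0.01, 0, 0, 22.7], [0.413, -0.33, -0.01, 0, 0, 22.7]]}}

```text
t: 1.48
tool_pos: [0.4462, 0.0007, 0.26]
tool_rot: [[1.0, 0.001, -0.001], [0.001, -1.0, 0.002], [-0.001, -0.002, -1.0]]
contact_force: [0.7, 0.2, 0.7]
grip_width: 1.001
```

```bash
python3 - <<'E'
from h import *
o=status.get_obs(); im,d=camera("wrist"); save("w1.png",im); W=worldmap("wrist",d,o)
np.savez("w1.npz",im=im,d=d,W=W)
print(o["tool_pos"],o["joint_positions"],o["joint_velocities"].max())
Z=W[:,:,2]
for n,a,b in(("knob",.090,.104),("block",.060,.072),("side",.0425,.049),("front",.022,.033)):
    m=((Z>a)&(Z<b)&(np.abs(W[:,:,0]-.45)<.12)&(np.abs(W[:,:,1])<.1)).astype(np.uint8)
    m=cv2.morphologyEx(m,cv2.MORPH_OPEN,np.ones((3,3)))
    P=W[m>0][:,:2]*1000
    r=cv2.minAreaRect(P.astype(np.float32)); b=cv2.boxPoints(r); e=max(b[1]-b[0],b[2]-b[1],key=np.linalg.norm)
    print(n,len(P),np.median(Z[m>0]),np.round(r[0],1),np.round(r[1],1),np.degrees(np.arctan2(e[1],e[0]))%180)
E
```

```text
[0.4461758  0.00066702 0.25999131] [ 1.12449857e-04  1.01442731e-01 -1.42811273e-01  1.32753553e+00
  2.07974218e-03  3.14082862e+00] 0.0010546189136897656
knob 1101 0.09660823742652042 [446.    4.7] [35.6 36.4] 178.14272
block 785 0.06472280382400686 [447.5   4.5] [47.  47.8] 143.71492
side 295 0.04325770002676821 [444.2   5. ] [43.6 95.7] 157.897
front 1968 0.02692213006284644 [449.    2.9] [140.2  48.3] 1.632703
```

View pics/w1.png

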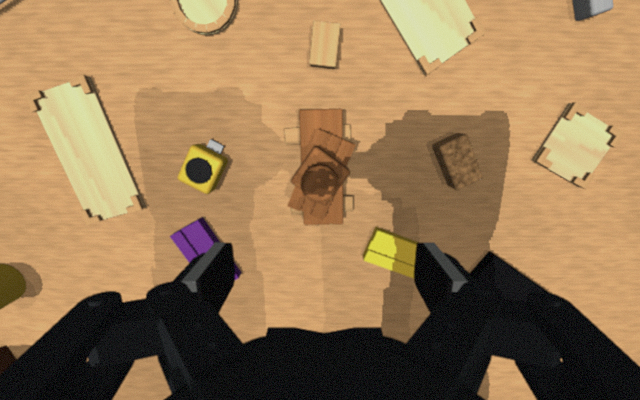

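```bash
cat >> h.py <<'E'
def plan(x,y,z,yaw):
    "shift (m) and turn (deg) in tool axes; yaw of tool x, mod 180, keeping q6 within range"
    o=status.get_obs(); R=np.array(o["tool_rot"]); p=np.array(o["tool_pos"]); q=np.degrees(o["joint_positions"])
    cur=np.degrees(np.arctan2(R[1,0],R[0,0])); q1=np.degrees(np.arctan2(y,x))
    c=[]
    for k in range(-3,4):
        Y=yaw+180*k; q6=q[5]-(Y-cur)+(q1-q[0])
        if abs(q6)<172: c.append((abs(Y-cur),Y,q6))
    _,Y,q6=min(c)
    lev=np.degrees(np.cross(R[:,2],[0,0,-1]))
    print("t",round(o["t"],2),"pos",np.round(p,4),"shift",np.round(R.T@(np.array([x,y,z])-p),4),"turn z",round(cur-Y,1),"-> yaw",round(Y,1),"q6",round(q6),"tilt",np.round(lev,2))
if __name__=="__main__":
    import sys; plan(*map(float,sys.argv[1:]))
E
python3 h.py .446 .0045 .095 54
```

```text
t 1.52 pos [4.461e-01 4.000e-04 2.601e-01] shift [-0.     -0.0038  0.1651] turn z -54.0 -> yaw 54.0 q6 127 tilt [-0.12 -0.04 -0.  ]
```

>>> {"method": "servo_tool", "body": {"series": [[0, -0.004, 0.03, 0, 0, -10], [0, -0.004, 0.06, 0, 0, -20], [0, -0.004, 0.09, 0, 0, -30], [0, -0.004, 0.11, 0, 0, -40], [0, -0.004, 0.125, 0, 0, -48], [0, -0.004, 0.125, 0, 0, -54], [0, -0.004, 0.125, 0, 0, -54], [0, -0.004, 0.125, 0, 0, -54]]}}

```text
t: 2.52
tool_pos: [0.446, 0.0041, 0.1354]
tool_rot: [[0.591, 0.807, -0.0], [0.807, -0.591, 0.002], [0.002, -0.001, -1.0]]
contact_force: [0.3, -0.2, -0.6]
grip_width: 1.0
```

```bash
python3 h.py .446 .0045 .095 54
```

```text
t 2.52 pos [0.446  0.0041 0.1354] shift [ 0.0002 -0.0002  0.0404] turn z -0.2 -> yaw 54.0 q6 127 tilt [-0.12 -0.01 -0.  ]
```

>>> {"method": "servo_tool", "body": {"series": [[0, 0, 0.015, 0, 0, 0], [0, 0, 0.03, 0, 0, 0], [0, 0, 0.0405, 0, 0, 0], [0, 0, 0.0405, 0, 0, 0], [0, 0, 0.0405, 0, 0, 0]]}}

```text
t: 3.15
tool_pos: [0.4463, 0.0042, 0.0954]
tool_rot: [[0.591, 0.807, 0.0], [0.807, -0.591, 0.002], [0.002, -0.001, -1.0]]
contact_force: [-0.3, 0.2, -0.0]
grip_width: 1.002
```

>>> {"method": "servo_tool", "body": {"grip": 0, "series": [[0, 0, 0, 0, 0, 0], [0, 0, 0, 0, 0, 0], [0, 0, 0, 0, 0, 0], [0, 0, 0, 0, 0, 0], [0, 0, 0, 0, 0, 0], [0, 0, 0, 0, 0, 0]]}}

```text
t: 3.9
tool_pos: [0.4465, 0.0042, 0.0959]
tool_rot: [[0.591, 0.807, 0.001], [0.807, -0.591, 0.002], [0.002, -0.0, -1.0]]
contact_force: [-3.6, 0.5, 10.2]
grip_width: 0.416
```

```bash
python3 -c "
from h import *
print(ctrl.tcp_to_tips)"; python3 h.py .637 .1345 .15 70
```

```text
0.019
t 3.9 pos [0.4465 0.0042 0.0959] shift [ 0.2178  0.0766 -0.0536] turn z -16.2 -> yaw 70.0 q6 122 tilt [-0.12  0.06  0.  ]
```

>>> {"method": "servo_tool", "body": {"series": [[0, 0, -0.005, 0, 0, 0], [0, 0, -0.015, 0, 0, 0], [0, 0, -0.03, 0, 0, 0], [0, 0, -0.054, 0, 0, 0], [0, 0, -0.054, 0, 0, 0]]}}

```text
t: 4.53
tool_pos: [0.4476, 0.0041, 0.1517]
tool_rot: [[0.591, 0.807, 0.004], [0.807, -0.591, 0.002], [0.004, 0.002, -1.0]]
contact_force: [0.6, 0.9, -0.8]
grip_width: 0.414
```

```bash
python3 h.py .637 .1345 .15 54; python3 - <<'E'
from h import *
o=status.get_obs(); im,d=camera("wrist"); save("w2.png",im); W=worldmap("wrist",d,o)
Z=W[:,:,2]
for n,a,b in(("block",.060,.072),("side",.0405,.049),("front",.022,.033)):
    m=((Z>a)&(Z<b)&(np.abs(W[:,:,0]-.45)<.12)&(np.abs(W[:,:,1])<.1)).astype(np.uint8)
    m=cv2.morphologyEx(m,cv2.MORPH_OPEN,np.ones((3,3)))
    P=W[m>0][:,:2]*1000
    r=cv2.minAreaRect(P.astype(np.float32)); b=cv2.boxPoints(r); e=max(b[1]-b[0],b[2]-b[1],key=np.linalg.norm)
    print(n,len(P),np.median(Z[m>0]),np.round(r[0],1),np.round(r[1],1),np.degrees(np.arctan2(e[1],e[0]))%180)
E
```

```text
t 4.53 pos [0.4476 0.0041 0.1517] shift [0.2171 0.0757 0.0028] turn z -0.2 -> yaw 54.0 q6 138 tilt [-0.12  0.23  0.  ]
block 2664 0.0648482407237136 [450.2   7.8] [40.  47.3] 144.1582
side 2099 0.042999216432380055 [444.4   4.6] [46.4 95.6] 157.51915
front 3015 0.026922698839492526 [449.2   2.8] [139.5  50.5] 1.2625438
```

View pics/w2.png

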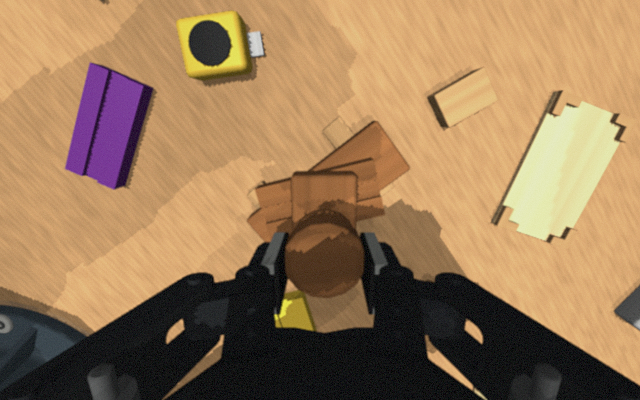

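The knob is held upright between the pads at (325,252), and the stack beneath looks unmoved. I'll carry it to the round tray.

>>> {"method": "servo_tool", "body": {"series": [[0.03, 0.01, 0, 0, 0, 0], [0.07, 0.025, 0, 0, 0, 0], [0.11, 0.039, 0, 0, 0, 0], [0.15, 0.053, 0, 0, 0, 0], [0.185, 0.064, 0, 0, 0, 0], [0.206, 0.072, 0, 0, 0, 0], [0.217, 0.0757, 0, 0, 0, 0], [0.217, 0.0757, 0, 0, 0, 0], [0.217, 0.0757, 0, 0, 0, 0]]}}

```text
t: 5.7
tool_pos: [0.6358, 0.1341, 0.1509]
tool_rot: [[0.591, 0.807, 0.002], [0.807, -0.591, 0.002], [0.003, 0.0, -1.0]]
contact_force: [0.0, -0.7, -0.7]
grip_width: 0.415
```

```bash
cat > tray.py <<'E'
from h import *
import sys
X,Y,r=map(float,sys.argv[1:4])
o=status.get_obs(); im,d=camera("wrist"); save(sys.argv[4],im); W=worldmap("wrist",d,o)
hsv=cv2.cvtColor(im,cv2.COLOR_RGB2HSV)
m=((hsv[:,:,2]>150)&(hsv[:,:,0]>17)&(hsv[:,:,0]<34)&(hsv[:,:,1]<140)&(np.hypot(W[:,:,0]-X,W[:,:,1]-Y)<r)&(W[:,:,2]<.03)).astype(np.uint8)
m=cv2.morphologyEx(m,cv2.MORPH_OPEN,np.ones((3,3)))
c=max(cv2.findContours(m,0,2)[0],key=cv2.contourArea)
P=onplane("wrist",c.reshape(-1,2),0.009,o)[:,:2]*1000
b=cv2.minAreaRect(P.astype(np.float32)); q=cv2.boxPoints(b); e=max(q[1]-q[0],q[2]-q[1],key=np.linalg.norm)
print("rect",np.round(b[0],1),np.round(b[1],1),np.degrees(np.arctan2(e[1],e[0]))%180,"z",np.median(W[m>0][:,2]),"circ",cv2.minEnclosingCircle(P.astype(np.float32)))
E
python3 tray.py .637 .1345 .05 w3.png; python3 h.py .637 .1345 .06 54
```

```text
rect [644.1 142.2] [49.8 60.3] 161.9128 z 0.005077402339829812 circ ((642.3272705078125, 137.8954315185547), 30.635967254638672)
t 5.75 pos [0.6358 0.134  0.1512] shift [0.0008 0.0007 0.0912] turn z -0.2 -> yaw 54.0 q6 138 tilt [-0.11  0.12  0.  ]
```

View pics/w3.png

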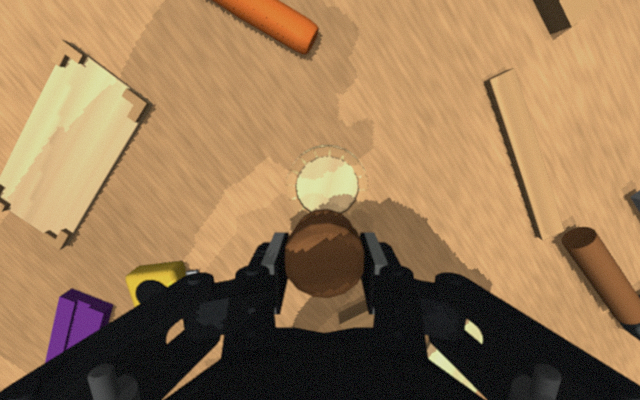

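```bash
python3 - <<'E'
from h import *
o=status.get_obs()
print(onplane("wrist",[(296,186),(358,186),(328,156),(306,163),(350,163)],.006,o))
print("outer ring",onplane("wrist",[(328,146)],.012,o), "knob", onplane("wrist",[(325,252)],.15,o))
P=onplane("wrist",[(296,186),(358,186),(328,156),(306,163),(350,163)],.006,o)
A=np.c_[2*P[:,:2],np.ones(5)]; s=np.linalg.lstsq(A,(P[:,:2]**2).sum(1),rcond=None)[0]; print(s[:2],np.sqrt(s[2]+s[0]**2+s[1]**2))
E
```

```text
[[0.61703884 0.1515669  0.006     ]
 [0.6625292  0.11821069 0.006     ]
 [0.65656195 0.15639678 0.006     ]
 [0.63706646 0.16295647 0.006     ]
 [0.66871998 0.13975105 0.006     ]]
outer ring [[0.66200269 0.16400503 0.012     ]] knob [[0.63943194 0.13838396 0.15      ]]
[0.63990245 0.1345834 ] 0.028336585684235194
```

>>> {"method": "servo_tool", "body": {"series": [[0.001, 0.001, 0.02, 0, 0, 0], [0.0017, 0.0015, 0.045, 0, 0, 0], [0.0017, 0.0015, 0.07, 0, 0, 0], [0.0017, 0.0015, 0.09, 0, 0, 0], [0.0017, 0.0015, 0.103, 0, 0, 0], [0.0017, 0.0015, 0.111, 0, 0, 0], [0.0017, 0.0015, 0.111, 0, 0, 0], [0.0017, 0.0015, 0.111, 0, 0, 0]]}}

```text
t: 6.75
tool_pos: [0.6387, 0.1348, 0.0409]
tool_rot: [[0.591, 0.807, 0.003], [0.807, -0.591, 0.002], [0.004, 0.001, -1.0]]
contact_force: [0.0, 0.3, -0.3]
grip_width: 0.412
```

>>> {"method": "servo_tool", "body": {"series": [[0, 0, 0.0015, 0, 0, 0], [0, 0, 0.003, 0, 0, 0], [0, 0, 0.003, 0, 0, 0]]}}

```text
t: 7.12
tool_pos: [0.6386, 0.1348, 0.0378]
tool_rot: [[0.591, 0.807, 0.003], [0.807, -0.591, 0.002], [0.003, 0.001, -1.0]]
contact_force: [0.2, 0.4, -1.3]
grip_width: 0.418
```

>>> {"method": "servo_tool", "body": {"series": [[0, 0, 0.001, 0, 0, 0], [0, 0, 0.0018, 0, 0, 0], [0, 0, 0.0018, 0, 0, 0]]}}

```text
t: 7.5
tool_pos: [0.6386, 0.1348, 0.036]
tool_rot: [[0.591, 0.807, 0.003], [0.807, -0.591, 0.002], [0.003, 0.001, -1.0]]
contact_force: [0.3, -0.2, 0.1]
grip_width: 0.418
```

>>> {"method": "servo_tool", "body": {"series": [[0, 0, 0.001, 0, 0, 0], [0, 0, 0.0015, 0, 0, 0], [0, 0, 0.0015, 0, 0, 0]]}}

```text
t: 7.88
tool_pos: [0.6387, 0.1348, 0.0359]
tool_rot: [[0.591, 0.807, 0.004], [0.807, -0.591, 0.002], [0.004, 0.002, -1.0]]
contact_force: [-8.3, -2.2, 20.6]
grip_width: 0.416
```

Contact with the tray floor. Release.

>>> {"method": "servo_tool", "body": {"grip": 75, "series": [[0, 0, -0.0005, 0, 0, 0], [0, 0, -0.0005, 0, 0, 0], [0, 0, -0.0005, 0, 0, 0], [0, 0, -0.0005, 0, 0, 0], [0, 0, -0.02, 0, 0, 0], [0, 0, -0.05, 0, 0, 0], [0, 0, -0.08, 0, 0, 0], [0, 0, -0.11, 0, 0, 0], [0, 0, -0.11, 0, 0, 0]]}}

```text
t: 9.0
tool_pos: [0.6395, 0.1348, 0.1483]
tool_rot: [[0.591, 0.807, 0.008], [0.807, -0.591, 0.003], [0.007, 0.004, -1.0]]
contact_force: [-0.6, 0.1, -0.4]
grip_width: 0.751
```

```bash
python3 h.py .4475 .0055 .15 54; python3 - <<'E'
from h import *
o=status.get_obs(); im,d=camera("wrist"); W=worldmap("wrist",d,o); Z=W[:,:,2]
m=(Z>.032)&(Z<.045)&(np.hypot(W[:,:,0]-.639,W[:,:,1]-.135)<.05); P=W[m]
print(len(P),np.median(P,0),(P.min(0)+P.max(0))/2,np.ptp(P,0))
E
```

```text
t 9.0 pos [0.6395 0.1348 0.1483] shift [-0.2178 -0.0784 -0.0036] turn z -0.2 -> yaw 54.0 q6 127 tilt [-0.18  0.44  0.  ]
1574 [0.63919444 0.13598603 0.03665336] [0.63856152 0.13510369 0.03564717] [0.03714158 0.03734453 0.00699207]
```

>>> {"method": "servo_tool", "body": {"grip": 100, "series": [[-0.03, -0.01, 0, 0, 0, 0], [-0.08, -0.028, 0, 0, 0, 0], [-0.13, -0.047, 0, 0, 0, 0], [-0.175, -0.063, 0, 0, 0, 0], [-0.205, -0.073, 0, 0, 0, 0], [-0.2184, -0.0775, 0, -0.2, 0.4, 0], [-0.2184, -0.0775, 0.02, -0.2, 0.4, 0], [-0.2184, -0.0775, 0.04, -0.2, 0.4, 0], [-0.2184, -0.0775, 0.04, -0.2, 0.4, 0]]}}

```text
t: 10.18
tool_pos: [0.4466, 0.0047, 0.1038]
tool_rot: [[0.591, 0.807, 0.01], [0.807, -0.591, 0.007], [0.011, 0.004, -1.0]]
contact_force: [0.2, -0.4, 1.0]
grip_width: 1.002
```

```bash
python3 h.py .4478 .0045 .067 54
```

```text
t 10.18 pos [0.4466 0.0047 0.1038] shift [0.0001 0.0009 0.0368] turn z -0.2 -> yaw 54.0 q6 127 tilt [-0.37  0.56  0.  ]
```

>>> {"method": "servo_tool", "body": {"series": [[0, 0.001, 0.012, 0.2, -0.6, 0], [0, 0.001, 0.024, 0.2, -0.6, 0], [0, 0.001, 0.0365, 0.2, -0.6, 0], [0, 0.001, 0.0365, 0.2, -0.6, 0], [0, 0.001, 0.0365, 0.2, -0.6, 0]]}}

```text
t: 10.8
tool_pos: [0.4479, 0.0043, 0.0675]
tool_rot: [[0.591, 0.807, 0.001], [0.807, -0.591, 0.0], [0.001, 0.001, -1.0]]
contact_force: [-0.3, -0.0, -0.6]
grip_width: 0.997
```

>>> {"method": "servo_tool", "body": {"grip": 0, "series": [[0, 0, 0, 0, 0, 0], [0, 0, 0, 0, 0, 0], [0, 0, 0, 0, 0, 0], [0, 0, 0, 0, 0, 0], [0, 0, 0, 0, 0, 0], [0, 0, 0, 0, 0, 0]]}}

```text
t: 11.55
tool_pos: [0.4482, 0.0043, 0.0682]
tool_rot: [[0.591, 0.807, 0.002], [0.807, -0.591, 0.0], [0.001, 0.001, -1.0]]
contact_force: [-3.9, -0.1, 11.1]
grip_width: 0.546
```

```bash
sed -i 's/lev=np.degrees(\(.*\))$/lev=R.T@np.degrees(\1)/' h.py; python3 h.py .4776 -.3188 .14 62
```

```text
t 11.55 pos [0.4482 0.0043 0.0682] shift [-0.2432  0.2148 -0.0718] turn z -8.2 -> yaw 62.0 q6 84 tilt [ 0.08 -0.06  0.  ]
```

>>> {"method": "servo_tool", "body": {"series": [[0, 0, -0.008, 0, 0, 0], [0, 0, -0.025, 0, 0, 0], [0, 0, -0.045, 0, 0, 0], [-0.015, 0.013, -0.062, 0, 0, -1], [-0.05, 0.043, -0.072, 0, 0, -2], [-0.085, 0.074, -0.072, 0, 0, -4], [-0.12, 0.106, -0.072, 0, 0, -6], [-0.155, 0.137, -0.072, 0, 0, -8], [-0.19, 0.168, -0.072, 0, 0, -8], [-0.22, 0.194, -0.072, 0, 0, -8], [-0.236, 0.209, -0.072, 0, 0, -8], [-0.2432, 0.2148, -0.072, 0, 0, -8]]}}

```text
t: 13.05
tool_pos: [0.4775, -0.3199, 0.1403]
tool_rot: [[0.474, 0.881, 0.002], [0.881, -0.474, 0.0], [0.001, 0.002, -1.0]]
contact_force: [-0.1, 0.2, 1.0]
grip_width: 0.548
```

>>> {"method": "servo_tool", "body": {"series": [[0, 0, 0, 0, 0, 0], [0, 0, 0, 0, 0, 0]]}}

```text
t: 13.3
tool_pos: [0.4775, -0.3191, 0.1405]
tool_rot: [[0.473, 0.881, 0.002], [0.881, -0.473, 0.0], [0.001, 0.002, -1.0]]
contact_force: [-0.4, 0.4, -0.1]
grip_width: 0.549
```

```bash
python3 h.py .4776 -.3188 .06 62;  python3 tray.py .4776 -.3188 .07 w4.png
```

```text
t 13.3 pos [ 0.4775 -0.3191  0.1405] shift [ 0.0002 -0.0002  0.0805] turn z -0.3 -> yaw 62.0 q6 84 tilt [ 0.09 -0.06  0.  ]
rect [ 483.6 -302.7] [44.5 79.7] 157.0993 z 0.005001513004295244 circ ((479.6441345214844, -311.6488952636719), 40.80115509033203)
```

View pics/w4.png

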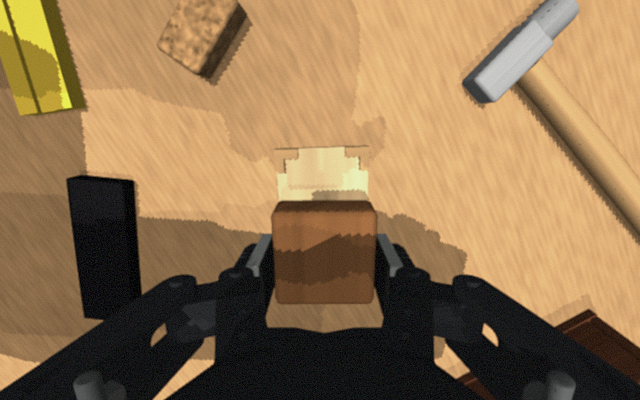

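```bash
python3 - <<'E'
from h import *
o=status.get_obs(); R=np.array(o["tool_rot"]);p=np.array(o["tool_pos"])
print((onplane("wrist",[(275,149),(369,147),(278,165),(368,165)],.012,o)-p)@R*1000)
E
```

```text
[[ 37.91662064 -40.79519605 128.49936327]
 [ 39.53144121  36.89414318 128.62194135]
 [ 24.58198854 -38.82608738 128.48868891]
 [ 24.55281085  36.61557416 128.60607489]]
```

>>> {"method": "servo_tool", "body": {"series": [[-0.001, -0.001, 0.02, 0, 0, 0], [-0.001, -0.001, 0.045, 0, 0, 0], [-0.001, -0.001, 0.07, 0, 0, 0], [-0.001, -0.001, 0.09, 0, 0, 0], [-0.001, -0.001, 0.102, 0, 0, 0], [-0.001, -0.001, 0.107, 0, 0, 0], [-0.001, -0.001, 0.107, 0, 0, 0]]}}

```text
t: 14.22
tool_pos: [0.4766, -0.3194, 0.0338]
tool_rot: [[0.473, 0.881, 0.002], [0.881, -0.473, 0.0], [0.001, 0.002, -1.0]]
contact_force: [-0.1, -0.2, -0.9]
grip_width: 0.547
```

>>> {"method": "servo_tool", "body": {"series": [[0, 0, 0.001, 0, 0, 0], [0, 0, 0.0022, 0, 0, 0], [0, 0, 0.0022, 0, 0, 0]]}}

```text
t: 14.6
tool_pos: [0.4766, -0.3194, 0.0317]
tool_rot: [[0.473, 0.881, 0.002], [0.881, -0.473, -0.0], [0.001, 0.002, -1.0]]
contact_force: [-0.1, -0.3, -0.1]
grip_width: 0.543
```

>>> {"method": "servo_tool", "body": {"series": [[0, 0, 0.001, 0, 0, 0], [0, 0, 0.002, 0, 0, 0], [0, 0, 0.002, 0, 0, 0]]}}

```text
t: 14.98
tool_pos: [0.4767, -0.3195, 0.0302]
tool_rot: [[0.473, 0.881, 0.003], [0.881, -0.473, -0.0], [0.001, 0.002, -1.0]]
contact_force: [-2.7, 0.9, 9.2]
grip_width: 0.549
```

>>> {"method": "servo_tool", "body": {"grip": 80, "series": [[0, 0, 0, 0, 0, 0], [0, 0, 0, 0, 0, 0], [0, 0, 0, 0, 0, 0], [0, 0, 0, 0, 0, 0], [0, 0, -0.02, 0, 0, 0], [0, 0, -0.05, 0, 0, 0], [0, 0, -0.08, 0, 0, 0], [0, 0, -0.12, 0, 0, 0], [0, 0, -0.12, 0, 0, 0]]}}

```text
t: 16.1
tool_pos: [0.4778, -0.3204, 0.1531]
tool_rot: [[0.473, 0.881, 0.007], [0.881, -0.473, -0.003], [0.0, 0.007, -1.0]]
contact_force: [0.4, -0.7, -0.4]
grip_width: 0.799
```

```bash
python3 h.py .4445 .005 .14 158;python3 h.py .4445 .005 .14 338; python3 - <<'E'
from h import *
o=status.get_obs(); im,d=camera("wrist"); W=worldmap("wrist",d,o); Z=W[:,:,2]
m=(Z>.0225)&(Z<.035)&(np.hypot(W[:,:,0]-.477,W[:,:,1]+.319)<.05); P=W[m]
print(len(P),np.median(P[:,2]),cv2.minAreaRect((P[:,:2]*1000).astype(np.float32)))
E
```

```text
t 16.1 pos [ 0.4778 -0.3204  0.1531] shift [ 0.2709 -0.1833  0.0119] turn z -96.2 -> yaw 158.0 q6 23 tilt [ 0.42 -0.03  0.  ]
t 16.1 pos [ 0.4778 -0.3204  0.1531] shift [ 0.2709 -0.1833  0.0119] turn z -96.2 -> yaw 158.0 q6 23 tilt [ 0.42 -0.03  0.  ]
2935 0.026888570020930924 ((476.5602722167969, -319.1637878417969), (46.79964828491211, 47.14955139160156), 61.67897033691406)
```

>>> {"method": "servo_tool", "body": {"grip": 100, "series": [[0.02, -0.013, 0, 0, 0, -9], [0.055, -0.037, 0, 0, 0, -18], [0.09, -0.061, 0, 0, 0, -27], [0.125, -0.085, 0, 0, 0, -36], [0.16, -0.108, 0, 0, 0, -46], [0.19, -0.129, 0, 0, 0, -56], [0.22, -0.149, 0, 0, 0, -66], [0.245, -0.166, 0.01, 0, 0, -76], [0.26, -0.176, 0.02, 0, 0, -86], [0.268, -0.181, 0.03, 0, 0, -96], [0.271, -0.183, 0.03, 0, 0, -96], [0.271, -0.183, 0.03, 0, 0, -96]]}}

```text
t: 17.65
tool_pos: [0.444, 0.0053, 0.1204]
tool_rot: [[-0.924, 0.382, 0.004], [0.382, 0.924, -0.002], [-0.004, -0.0, -1.0]]
contact_force: [-0.3, -0.1, -0.8]
grip_width: 1.004
```

```bash
python3 - <<'E'
from h import *
o=status.get_obs(); im,d=camera("wrist"); save("w5.png",im); W=worldmap("wrist",d,o)
Z=W[:,:,2]
for n,a,b in(("side",.036,.049),("front",.022,.033)):
    m=((Z>a)&(Z<b)&(np.abs(W[:,:,0]-.45)<.12)&(np.abs(W[:,:,1])<.1)).astype(np.uint8)
    m=cv2.morphologyEx(m,cv2.MORPH_OPEN,np.ones((3,3)))
    P=W[m>0][:,:2]*1000
    r=cv2.minAreaRect(P.astype(np.float32)); b=cv2.boxPoints(r); e=max(b[1]-b[0],b[2]-b[1],key=np.linalg.norm)
    print(n,len(P),np.median(Z[m>0]),np.round(r[0],1),np.round(r[1],1),np.degrees(np.arctan2(e[1],e[0]))%180)
E
python3 h.py .4445 .005 .049 157.7
```

```text
side 8460 0.04254915798160523 [444.6   4.5] [45.5 96.1] 157.84766
front 4515 0.02680341484141968 [449.   3.] [139.   50.2] 1.2742932
t 17.7 pos [0.4441 0.0052 0.1206] shift [-0.0001 -0.      0.0716] turn z -0.1 -> yaw 157.7 q6 23 tilt [0.01 0.27 0.  ]
```

View pics/w5.png

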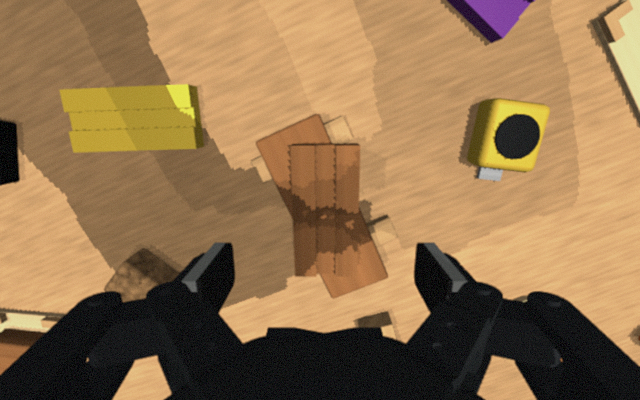

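The side lies aligned between the jaws, centred near (325,210). I descend and grip it.

>>> {"method": "servo_tool", "body": {"series": [[0, 0, 0.02, 0, 0.2, 0], [0, 0, 0.045, 0, 0.2, 0], [0, 0, 0.062, 0, 0.2, 0], [0, 0, 0.0705, 0, 0.2, 0], [0, 0, 0.0705, 0, 0.2, 0], [0, 0, 0.0705, 0, 0.2, 0]]}}

```text
t: 18.45
tool_pos: [0.4449, 0.0049, 0.0507]
tool_rot: [[-0.924, 0.382, 0.002], [0.382, 0.924, -0.0], [-0.002, 0.0, -1.0]]
contact_force: [-0.2, -0.7, -0.1]
grip_width: 0.999
```

>>> {"method": "servo_tool", "body": {"grip": 0, "series": [[0, 0, 0, 0, 0, 0], [0, 0, 0, 0, 0, 0], [0, 0, 0, 0, 0, 0], [0, 0, 0, 0, 0, 0], [0, 0, 0, 0, 0, 0], [0, 0, 0, 0, 0, 0]]}}

```text
t: 19.2
tool_pos: [0.4452, 0.0049, 0.0514]
tool_rot: [[-0.924, 0.382, 0.003], [0.382, 0.924, -0.0], [-0.003, 0.001, -1.0]]
contact_force: [-3.7, -0.5, 13.4]
grip_width: 0.524
```

```bash
python3 h.py .634 -.113 .12 35.2
```

```text
t 19.2 pos [0.4452 0.0049 0.0514] shift [-0.2197 -0.0368 -0.068 ] turn z -57.7 -> yaw 215.2 q6 -45 tilt [0.04 0.17 0.  ]
```

>>> {"method": "servo_tool", "body": {"series": [[0, 0, -0.008, 0, 0, 0], [0, 0, -0.025, 0, 0, 0], [0, 0, -0.045, 0, 0, 0], [-0.02, -0.003, -0.06, 0, 0, -6], [-0.05, -0.008, -0.068, 0, 0, -14], [-0.085, -0.014, -0.068, 0, 0, -23], [-0.12, -0.02, -0.068, 0, 0, -32], [-0.155, -0.026, -0.068, 0, 0, -41], [-0.19, -0.031, -0.068, 0, 0, -50], [-0.21, -0.035, -0.068, 0, 0, -57.7], [-0.2197, -0.0368, -0.068, 0, 0, -57.7], [-0.2197, -0.0368, -0.068, 0, 0, -57.7]]}}

```text
t: 20.7
tool_pos: [0.6339, -0.113, 0.12]
tool_rot: [[-0.819, -0.574, 0.003], [-0.574, 0.819, -0.0], [-0.002, -0.002, -1.0]]
contact_force: [-0.6, 0.7, -0.9]
grip_width: 0.515
```

```bash
python3 h.py .634 -.113 .06 35.2;  python3 tray.py .634 -.113 .09 w6.png
```

```text
t 20.7 pos [ 0.6339 -0.113   0.12  ] shift [0.     0.0001 0.06  ] turn z -0.2 -> yaw -144.8 q6 -45 tilt [-0.11  0.11  0.  ]
rect [ 585.  -133.6] [25.7 54.2] 123.72427 z 0.0046873462044247916 circ ((585.5875854492188, -133.2017364501953), 29.670612335205078)
```

View pics/w6.png

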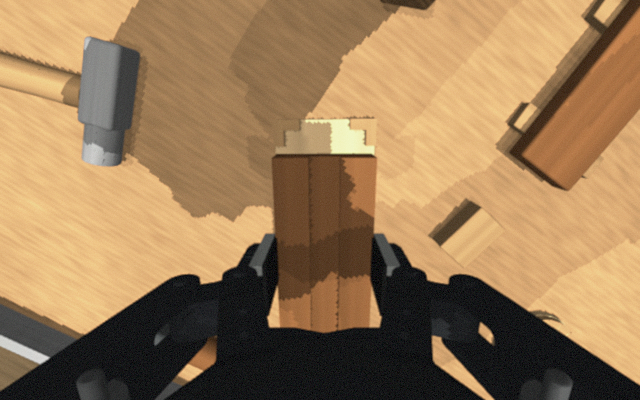

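```bash
python3 - <<'E'
from h import *
o=status.get_obs(); R=np.array(o["tool_rot"]);p=np.array(o["tool_pos"])
print((onplane("wrist",[(276,122),(376,118),(276,150),(376,150)],.012,o)-p)@R*1000)
print((onplane("wrist",[(273,156),(376,156)],.1125,o)-p)@R*1000)
E
```

```text
[[ 62.7405465  -36.03189756 107.99829503]
 [ 65.62214887  38.11912305 107.86527052]
 [ 42.02913347 -36.85622815 108.03925665]
 [ 42.0378814   39.12640728 107.90856729]]
[[ 50.21354039 -22.31471444   7.49829044]
 [ 50.21833577  22.03313861   7.42201317]]
```

The tray is centred and aligned under the board to within about 2 mm. Lower it.

>>> {"method": "servo_tool", "body": {"series": [[-0.001, 0.001, 0.02, 0, 0, 0], [-0.001, 0.001, 0.045, 0, 0, 0], [-0.001, 0.001, 0.065, 0, 0, 0], [-0.001, 0.001, 0.08, 0, 0, 0], [-0.001, 0.001, 0.0875, 0, 0, 0], [-0.001, 0.001, 0.0875, 0, 0, 0], [-0.001, 0.001, 0.0875, 0, 0, 0]]}}

```text
t: 21.62
tool_pos: [0.6345, -0.1114, 0.0333]
tool_rot: [[-0.818, -0.575, 0.004], [-0.575, 0.818, -0.0], [-0.003, -0.002, -1.0]]
contact_force: [-0.1, -0.4, -0.7]
grip_width: 0.519
```

>>> {"method": "servo_tool", "body": {"series": [[0, 0, 0.001, 0, 0, 0], [0, 0, 0.002, 0, 0, 0], [0, 0, 0.0025, 0, 0, 0], [0, 0, 0.0025, 0, 0, 0]]}}

```text
t: 22.12
tool_pos: [0.6344, -0.1114, 0.0307]
tool_rot: [[-0.818, -0.575, 0.003], [-0.575, 0.818, -0.0], [-0.003, -0.002, -1.0]]
contact_force: [-0.1, 0.7, -0.0]
grip_width: 0.518
```

>>> {"method": "servo_tool", "body": {"series": [[0, 0, 0.001, 0, 0, 0], [0, 0, 0.0018, 0, 0, 0], [0, 0, 0.0018, 0, 0, 0]]}}

```text
t: 22.5
tool_pos: [0.6345, -0.1114, 0.0295]
tool_rot: [[-0.818, -0.575, 0.004], [-0.575, 0.818, -0.0], [-0.003, -0.003, -1.0]]
contact_force: [-3.3, 0.6, 9.3]
grip_width: 0.518
```

>>> {"method": "servo_tool", "body": {"grip": 80, "series": [[0, 0, 0, 0, 0, 0], [0, 0, 0, 0, 0, 0], [0, 0, 0, 0, 0, 0], [0, 0, 0, 0, 0, 0], [0, 0, -0.02, 0, 0, 0], [0, 0, -0.05, 0, 0, 0], [0, 0, -0.08, 0, 0, 0], [0, 0, -0.1, 0, 0, 0], [0, 0, -0.1, 0, 0, 0]]}}

```text
t: 23.62
tool_pos: [0.635, -0.1115, 0.1309]
tool_rot: [[-0.818, -0.575, 0.006], [-0.575, 0.818, -0.001], [-0.005, -0.004, -1.0]]
contact_force: [0.5, -0.5, -0.5]
grip_width: 0.798
```

```bash
python3 h.py .449 .003 .12 1.3; python3 - <<'E'
from h import *
o=status.get_obs(); im,d=camera("wrist"); W=worldmap("wrist",d,o); Z=W[:,:,2]
m=(Z>.0155)&(Z<.03)&(np.hypot(W[:,:,0]-.634,W[:,:,1]+.112)<.07); P=W[m]
print(len(P),np.median(P[:,2]),cv2.minAreaRect((P[:,:2]*1000).astype(np.float32)))
E
```

```text
t 23.62 pos [ 0.635  -0.1115  0.1309] shift [0.0865 0.2006 0.0096] turn z 33.8 -> yaw -178.7 q6 -1 tilt [-0.26  0.27  0.  ]
6489 0.020492058524945567 ((633.6704711914062, -112.49053955078125), (96.13858795166016, 45.348392486572266), 35.15711212158203)
```

The side is in place at (633.7,-112.5), 35.2°, and level. Next is the front.

>>> {"method": "servo_tool", "body": {"grip": 100, "series": [[0.01, 0.025, 0, -0.2, 0.2, 5], [0.025, 0.06, 0, -0.2, 0.2, 11], [0.042, 0.098, 0, -0.2, 0.2, 18], [0.058, 0.135, 0, -0.2, 0.2, 25], [0.074, 0.17, 0, -0.2, 0.2, 31], [0.083, 0.192, 0.005, -0.2, 0.2, 33.8], [0.0865, 0.2006, 0.01, -0.2, 0.2, 33.8], [0.0865, 0.2006, 0.01, -0.2, 0.2, 33.8], [0.0865, 0.2006, 0.01, -0.2, 0.2, 33.8]]}}

```text
t: 24.8
tool_pos: [0.449, 0.0027, 0.1185]
tool_rot: [[-1.0, -0.023, 0.0], [-0.023, 1.0, 0.001], [-0.0, 0.001, -1.0]]
contact_force: [0.3, 1.0, 0.6]
grip_width: 0.998
```

```bash
python3 - <<'E'
from h import *
o=status.get_obs(); im,d=camera("wrist"); W=worldmap("wrist",d,o)
Z=W[:,:,2]
m=((Z>.02)&(Z<.035)&(np.abs(W[:,:,0]-.45)<.12)&(np.abs(W[:,:,1])<.06)).astype(np.uint8)
m=cv2.morphologyEx(m,cv2.MORPH_OPEN,np.ones((3,3)))
P=W[m>0][:,:2]*1000
r=cv2.minAreaRect(P.astype(np.float32)); b=cv2.boxPoints(r); e=max(b[1]-b[0],b[2]-b[1],key=np.linalg.norm)
print(len(P),np.median(Z[m>0]),np.round(r[0],1),np.round(r[1],1),np.degrees(np.arctan2(e[1],e[0]))%180)
E
python3 h.py .449 .003 .032 1.3
```

```text
11790 0.026837444557030576 [449.1   2.8] [138.7  49.5] 1.2097708
t 24.85 pos [0.4491 0.0027 0.1185] shift [0.0001 0.0002 0.0865] turn z -0.0 -> yaw -178.7 q6 -1 tilt [ 0.09  0.03 -0.  ]
```

>>> {"method": "servo_tool", "body": {"series": [[0, 0, 0.025, 0, 0, 0], [0, 0, 0.05, 0, 0, 0], [0, 0, 0.072, 0, 0, 0], [0, 0, 0.084, 0, 0, 0], [0, 0, 0.0865, 0, 0, 0], [0, 0, 0.0865, 0, 0, 0]]}}

```text
t: 25.6
tool_pos: [0.4496, 0.0027, 0.0325]
tool_rot: [[-1.0, -0.022, 0.001], [-0.022, 1.0, 0.002], [-0.001, 0.001, -1.0]]
contact_force: [0.5, 0.3, -0.2]
grip_width: 0.999
```

>>> {"method": "servo_tool", "body": {"grip": 0, "series": [[0, 0, 0, 0, 0, 0], [0, 0, 0, 0, 0, 0], [0, 0, 0, 0, 0, 0], [0, 0, 0, 0, 0, 0], [0, 0, 0, 0, 0, 0], [0, 0, 0, 0, 0, 0]]}}

```text
t: 26.35
tool_pos: [0.45, 0.0027, 0.0333]
tool_rot: [[-1.0, -0.022, 0.002], [-0.022, 1.0, 0.001], [-0.002, 0.001, -1.0]]
contact_force: [-3.8, -0.5, 13.3]
grip_width: 0.567
```

```bash
python3 h.py .467 .302 .12 15.5
```

```text
t 26.35 pos [0.45   0.0027 0.0333] shift [-0.0238  0.2989 -0.0862] turn z -14.2 -> yaw -164.5 q6 17 tilt [ 0.08  0.13 -0.  ]
```

>>> {"method": "servo_tool", "body": {"series": [[0, 0, -0.008, 0, 0, 0], [0, 0, -0.025, 0, 0, 0], [0, 0, -0.045, 0, 0, 0], [0, 0, -0.067, 0, 0, 0], [-0.002, 0.025, -0.082, 0, 0, -1], [-0.005, 0.06, -0.086, 0, 0, -3], [-0.009, 0.105, -0.086, 0, 0, -6], [-0.013, 0.15, -0.086, 0, 0, -9], [-0.017, 0.2, -0.086, 0, 0, -12], [-0.02, 0.245, -0.086, 0, 0, -14.2], [-0.023, 0.28, -0.086, 0, 0, -14.2], [-0.0238, 0.2989, -0.086, 0, 0, -14.2]]}}

```text
t: 27.85
tool_pos: [0.4668, 0.3035, 0.1201]
tool_rot: [[-0.963, -0.268, 0.002], [-0.268, 0.963, 0.002], [-0.003, 0.001, -1.0]]
contact_force: [-0.7, -0.4, -0.4]
grip_width: 0.567
```

>>> {"method": "servo_tool", "body": {"series": [[0, 0, 0, 0, 0, 0], [0, 0, 0, 0, 0, 0]]}}

```text
t: 28.1
tool_pos: [0.4668, 0.3026, 0.1202]
tool_rot: [[-0.964, -0.267, 0.002], [-0.267, 0.964, 0.001], [-0.002, 0.001, -1.0]]
contact_force: [0.2, -0.1, -0.5]
grip_width: 0.566
```

```bash
python3 h.py .467 .302 .0335 15.5;  python3 tray.py .467 .302 .11 w7.png
```

```text
t 28.1 pos [0.4668 0.3026 0.1202] shift [ 0.0002 -0.0007  0.0867] turn z 0.0 -> yaw -164.5 q6 17 tilt [ 0.04  0.14 -0.  ]
rect [389.9 279. ] [12.  62.3] 105.48984 z 0.004654640695706619 circ ((394.26019287109375, 280.1967468261719), 31.136287689208984)
```

View pics/w7.png

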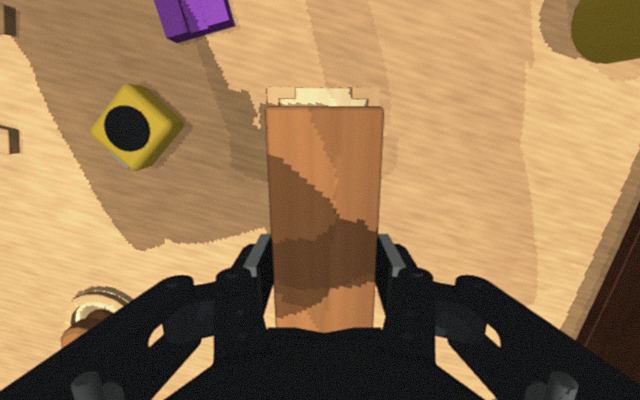

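```bash
python3 - <<'E'
from h import *
o=status.get_obs(); R=np.array(o["tool_rot"]);p=np.array(o["tool_pos"])
print((onplane("wrist",[(266,88),(368,87),(266,105),(368,105)],.012,o)-p)@R*1000)
print((onplane("wrist",[(265,108),(383,108)],.115,o)-p)@R*1000)
E
```

```text
[[ 86.54441747 -42.77866872 107.93685713]
 [ 87.18703182  31.01652534 107.98895615]
 [ 74.70314168 -43.33147272 107.96656488]
 [ 74.6625102   31.4563792  108.02112407]]
[[ 69.87184028 -24.72846378   4.99203529]
 [ 69.8645322   23.24938379   5.02698836]]
```

The left stop spans 266–295 and the open floor 295–352, so the tray centre is within about 1 mm of the tool axis. Lower.

>>> {"method": "servo_tool", "body": {"series": [[0.001, -0.001, 0.02, 0, 0, 0], [0.001, -0.001, 0.045, 0, 0, 0], [0.001, -0.001, 0.065, 0, 0, 0], [0.001, -0.001, 0.08, 0, 0, 0], [0.001, -0.001, 0.0875, 0, 0, 0], [0.001, -0.001, 0.0875, 0, 0, 0], [0.001, -0.001, 0.0875, 0, 0, 0]]}}

```text
t: 29.02
tool_pos: [0.4667, 0.3016, 0.0333]
tool_rot: [[-0.964, -0.267, 0.003], [-0.267, 0.964, 0.002], [-0.003, 0.001, -1.0]]
contact_force: [0.5, 0.7, -0.3]
grip_width: 0.566
```

>>> {"method": "servo_tool", "body": {"series": [[0, 0, 0.001, 0, 0, 0], [0, 0, 0.002, 0, 0, 0], [0, 0, 0.003, 0, 0, 0], [0, 0, 0.003, 0, 0, 0]]}}

```text
t: 29.52
tool_pos: [0.4667, 0.3016, 0.0303]
tool_rot: [[-0.964, -0.267, 0.003], [-0.267, 0.964, 0.002], [-0.003, 0.001, -1.0]]
contact_force: [-0.2, 0.5, -0.7]
grip_width: 0.564
```

>>> {"method": "servo_tool", "body": {"series": [[0, 0, 0.001, 0, 0, 0], [0, 0, 0.0018, 0, 0, 0], [0, 0, 0.0018, 0, 0, 0]]}}

```text
t: 29.9
tool_pos: [0.4668, 0.3016, 0.0293]
tool_rot: [[-0.964, -0.267, 0.003], [-0.267, 0.964, 0.002], [-0.004, 0.001, -1.0]]
contact_force: [-5.1, -3.8, 17.9]
grip_width: 0.564
```

>>> {"method": "servo_tool", "body": {"grip": 80, "series": [[0, 0, 0, 0, 0, 0], [0, 0, 0, 0, 0, 0], [0, 0, 0, 0, 0, 0], [0, 0, 0, 0, 0, 0], [0, 0, -0.02, 0, 0, 0], [0, 0, -0.05, 0, 0, 0], [0, 0, -0.09, 0, 0, 0], [0, 0, -0.13, 0, 0, 0], [0, 0, -0.16, 0, 0, 0], [0, 0, -0.18, 0, 0, 0], [0, 0, -0.18, 0, 0, 0]]}}

```text
t: 31.28
tool_pos: [0.4668, 0.3016, 0.2105]
tool_rot: [[-0.964, -0.267, 0.005], [-0.267, 0.964, 0.003], [-0.006, 0.002, -1.0]]
contact_force: [-0.2, 0.9, -1.0]
grip_width: 0.798
```

```bash
python3 - <<'E'
from h import *
o=status.get_obs(); im,d=camera("wrist"); W=worldmap("wrist",d,o); Z=W[:,:,2]
m=(Z>.0165)&(Z<.03)&(np.hypot(W[:,:,0]-.467,W[:,:,1]-.302)<.09); P=W[m]
print(len(P),np.median(P[:,2]),cv2.minAreaRect((P[:,:2]*1000).astype(np.float32)))
im,d=camera("top"); W=worldmap("top",d); Z=W[:,:,2]
for n,x,y,h in(("knob",.638,.1345,.038),("block",.477,-.319,.028),("side",.634,-.113,.022)):
    m=(np.abs(Z-h)<.005)&(np.hypot(W[:,:,0]-x,W[:,:,1]-y)<.07); P=W[m]; print(n,len(P),np.median(P,0))
save("t9.png",cv2.resize(im[110:260,170:470],None,fx=2.6,fy=2.6))
E
```

```text
6067 0.02286839073351371 ((466.272216796875, 300.63916015625), (139.79171752929688, 48.98722839355469), 15.432403564453125)
knob 133 [0.63994404 0.13583292 0.03704783]
block 297 [ 0.47847177 -0.31772106  0.02740657]
side 496 [ 0.63432891 -0.11155411  0.02108741]
```

View pics/t9.png

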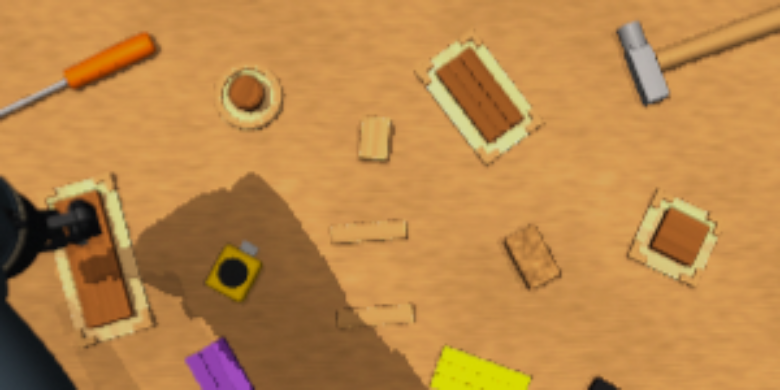

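All four parts sit in their trays, inside the stops: knob (247,93), side (480,94), block (682,236), front (97,258). The arm is clear, so I hand in.

```bash
python3 -c "
from bench import ctrl
print(ctrl.close_job())"
```

```text
the job is handed in; nothing more can be done
None
```

I took the stack apart from the top and laid the knob, foot block, drawer side and drawer front in their own trays. Each was lowered until it touched the floor, then released. The job was handed in at about t = 31 s, with the gripper clear at 0.21 m; it reports no verdict.

My last checks used camera depth, with centre offsets against the measured tray centres:

| Part | Centre offset | Angle to tray | Top height, measured (expected) |
|---|---|---|---|
| Knob | about 2–3 mm | not applicable | 37 mm (38 mm) |
| Foot block | about 1–2 mm | about 0.3° | 27 mm (28 mm) |
| Drawer side | about 1–2 mm | about 0.1° | 21 mm (22 mm) |
| Drawer front | about 2 mm | about 0.1° | 23 mm (24 mm) |

- **Heights:** all four read about 1 mm low, as did the tray floors, so I take this as a depth bias and not a fault.
- **Round tray:** its centre read 637 mm in x from the top camera and 640 mm from the wrist camera. I used 638 mm, and the difference is well inside the 14 mm allowed.
- **Final view:** the top picture shows all four parts lying inside their stops. No check failed.

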